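# Run down the loose wing screw of the specimen press

### The arm

A 7-joint arm with a two-finger parallel gripper is mounted at the origin on the work surface. World frame = base frame: x ahead of the robot, y to its left, z up, the work surface at z = 0. Lengths are in m, angles in rad, forces in N, time in s.
With the tool pointing down it reaches from about 0.4 to 0.85 m from the base axis. Payload 10.4 kg.
Tool frame: the origin (TCP) lies at the very end of the fingers, on their centre line; the grasp point (between the pads) lies 19 mm behind it; x points along the fingers, y is the direction in which the jaws open and shut, and the axes are right-handed (so a half turn about x gives the same grasp; the last joint's range is limited). The gripper opens to 85 mm and grips with 20 to 120 N. Pads are 22 mm wide; open, the fingers measure 114 mm over their backs; the gripper's body (76 mm by 85 mm) begins 54 mm behind the grasp point. The pads swing forward as they close: fully open they stand 13 mm farther back than shut.
Start: joints at [1.226, 0.332, -0.065, 1.46, 0.022, 1.35, -0.088], TCP at [0.198, -0.593, 0.231] pointing down, gripper open.
Joint ranges: [-2.6, 2.6], [-0.5, 2.12], [-1.47, 1.34], [0.16, 2.42], [-1.27, 4.41], [0.06, 2.06], [-2.6, 2.6]. Speed limits (rad/s): [2.22, 2.22, 2.79, 2.79, 3.14, 3.14, 3.14].

### API

Orientations are given as a unit quaternion [x, y, z, w].
In Python, from workcell import monitor, camera, ticket, regions_of gives the robot as it stands.
- The arm moves only by the tool step_arm, never from a script. Its argument "increments" is a list of rows, each a list of 5 numbers: the finger opening in m, from 0 to 0.0854, then the shift along the world's x, y, z in m, then the turn about the world's z in rad. A call has 1 to 12 rows; each row shifts and turns the commanded pose from where the row before left it; what a row does not reach is not made up. A row lasts 1/12 s, in which the tool goes at most 41.7 mm and 7.16 degrees, less where a joint would pass 70% of its speed; a pose out of reach is approached as far as the arm can. A call with a gripper value outside its range is refused whole. The fingers move at their own pace and stop on an object; "force" is the grip in N (left out, the last holds). Time passes only in rows, so rows that do not move let the fingers close. It gives the time, the measured TCP pose, the force and the opening at its end, in the units of the state.
- monitor.get_obs(): the state, without advancing time (a new reading comes with each control period).
- camera(name): name is "side" or "top"; returns a dict with "color" (400x640x3 uint8, red, green, blue), "range_z" (400x640 float32, m along the optical axis (not along the pixel's ray), 0 where there is no reading), "fx", "fy", "cx", "cy" (pixels), "k1" (the pictures are not rectified: a ray, as slopes to the right and down, at radius r is drawn at 1 + k1 r^2 times it, then the intrinsics apply), "cam_to_world" (4x4, takes a point from camera to world coordinates). Camera axes: x right, y up, looking along -z (the intrinsics and any distortion apply to the point x, -y, -z); pixel columns grow to the right and rows downward; lengths in m; the calibration is good to about 2 mm. A picture is of the moment at which its call begins.
- ticket.hand_in(): hands the job in, once; it reports no verdict.
Trained networks look in a picture, given as the dict that the camera call returned (one of the last four; its "shot" number tells which), for a name from the list of things; names that differ only in an ending like _2 or _b are one class to them, and where a whole thing is asked for, a point or a joint stands for the part that bears it (a point fixed in the world has none). Each returns a list of dicts, best first, with "p" (0 to 1); they miss things now and then, are a little off and sometimes report something else, mostly with a low value. They report only what shows in the picture. A call takes as long as a camera call.
- regions_of(picture, query): "region" (400x640 bool, what is visible of it) and "centre" ([row, column] in pixels, amid what is visible of it).
The state is a dict: "clock": time; "joint_pos": joint angles; "joint_velocities": joint speeds; "tau": joint torques, N m; "position": TCP position; "ee_rot": TCP orientation; "ft_force": force on the tool from outside, world axes, zero at the start; "torque": the same for the moment, N m; "grip_width": opening from 0.0 (shut) to 1.0 (fully open).
Only numpy, scipy, OpenCV 4.12 (cv2) and the standard library are available. Lean on these libraries where they do the work, as an engineer would, in place of code of your own. Each camera call takes 0.05 s, during which the arm holds its last target. There are 200 camera calls.

### The job

The blue wing screw on top of the small specimen press has worked loose. With the fingertips, push its wings round clockwise (seen from above), stroke after stroke, until the screw is fully home on the specimen and the wings only spring back, gently and without straining it, then take the hand away. Only push the wings from the side: do not take the screw or a wing between the fingers, and leave the bottle, the slide box and the jar where they stand.

Things in the scene. Friction and masses are not known exactly. Their poses are not given: they have to be found in the camera images.
- press: Cream C-frame specimen press bolted to the bench. Origin on the bench, straight below the vertical screw axis; z up. Base plate 110 mm along x, y from -68 to +92 mm, 16 mm thick. A flat arm (x -25 to +25, y -28 to +62 mm, top 85 mm above the bench) carries the screw in a steel collar of 13 mm radius, 4 mm higher. A column stands on the +y side; the other sides are open.
- press_column (a point): Centre of the blue top of the press's column, 59.5 mm from the screw axis along the press's +y. The column (x -25 to +25, y +42 to +77 mm of the press) rises to 130 mm above the bench, higher than the wings, so that fingers cannot go right round the screw on that side.
- wing_screw (a joint): Turn of the screw itself in rad, growing clockwise seen from above. 0 is snug (hard stop on the specimen), negative is loose: it starts 1 to 1.5 turns loose (-9.6 at most), turns lightly (0.03 N m friction), stays where left and sinks 1.76 mm per turn. The wings drive it through a torsion spring (0.5 N m per rad, at rest in line): once it is home, only the wings give, and spring back when let go.
- screw_axis (a point): On the screw's axis, half-way up the wings, 106.5 mm above the bench when snug (up to 2.7 mm higher when loose). z up, x along the wing with the white stripe. The two opposite blue wings are upright plates 6 mm thick and 22 mm high (11 mm above and below this point), reaching 32 mm from the axis; the hub has 9 mm radius and ends 7.5 mm below the wings' top.
- marked_wing (a point): Point inside the wing with the white stripe on its top edge, 26 mm from the axis, half-way up.
- oil_bottle_c (a point): Centre of the loose amber oil bottle, 30 mm across and 65 mm tall; a bystander.
- slide_box_c (a point): Centre of the loose blue and white slide box, 83 x 35 x 34 mm; a bystander.
- sample_jar_c (a point): Centre of the loose sample jar with a white cap, 44 mm across and 55 mm tall; a bystander.

How it is judged:
By the outcome, as a careful person would: the job done as asked, in the order asked, and still so for the second after the job is handed in, with the robot touching nothing.
It also fails if it takes over 67 s, if anything falls off the work surface, if the arm or the gripper's body presses on something with over 40 N, if the wrist force passes 120 N, or if a joint passes its speed limit or range.

## Working session

There is one attempt and no reset: what is moved stays moved. The work goes in short steps, Python scripts to look and compute and a tool call to move; the robot and the scene stay as the last step left them, time stands still between calls to the robot, and variables do not carry over. Pictures are saved under pics/ and viewed, about 8 in all and at most 12, crops included, and the job is handed in when it is done.

Besides the shell and the picture viewer there is one more tool, called after ">>>" by a JSON object that holds its "fn" and its "kwargs". step_arm: Moves the arm, as the interface text tells. Its arguments: {"type":"object","properties":{"increments":{"type":"array"},"force":{"type":"number"}},"required":["increments"]}

```bash
mkdir -p pics
cat > h.py <<'E'
import numpy as np, cv2
from workcell import monitor, camera, ticket, regions_of
def pts(pic, mask):
    r,c=np.nonzero(mask&(pic["range_z"]>0)); z=pic["range_z"][r,c]
    K=np.array([[pic["fx"],0,pic["cx"]],[0,pic["fy"],pic["cy"]],[0,0,1.]])
    u=cv2.undistortPoints(np.stack([c,r],1).astype(float)[:,None],K,np.array([pic["k1"],0,0,0.]))[:,0]
    P=np.stack([u[:,0]*z,-u[:,1]*z,-z,np.ones_like(z)],1)
    return (P@np.array(pic["cam_to_world"]).T)[:,:3]
def save(pic,name,crop=None):
    im=pic["color"][:,:,::-1]
    if crop: r0,r1,c0,c1,s=crop; im=cv2.resize(im[r0:r1,c0:c1],None,fx=s,fy=s,interpolation=cv2.INTER_CUBIC)
    cv2.imwrite("pics/"+name,im)
E
python3 - <<'E'
from h import *
print(monitor.get_obs())
out=[]
for n in("top","side"):
    p=camera(n); out.append(p["color"]); print(n,np.array(p["cam_to_world"])[:3,3])
    for q in("press","wing_screw","press_column","marked_wing","oil_bottle_c","slide_box_c","sample_jar_c"):
        for d in regions_of(p,q)[:2]:
            P=pts(p,d["region"])
            if len(P): print(n,q,round(d["p"],2),np.round(d["centre"]),len(P),np.round(np.median(P,0),3),np.round(P.min(0),3),np.round(P.max(0),3))
    np.savez("/tmp/%s.npz"%n,**{k:v for k,v in p.items()})
    save(p,n+"0.png")
E
```

```text
{'clock': 0.0, 'joint_pos': array([ 1.22639216,  0.33288523, -0.06469203,  1.46097063,  0.02158521,
        1.34991891, -0.08847722]), 'joint_velocities': array([-0.00097617,  0.00061926,  0.00090743,  0.00069682, -0.00179444,
       -0.00026375, -0.00129165]), 'tau': array([-1.35674276e-03, -6.25447440e+01,  4.81367391e-02, -3.91603267e+01,
        1.60418241e-02,  1.00167838e-02,  2.53716536e-05]), 'position': array([ 0.19754242, -0.59254264,  0.23049359]), 'ee_rot': array([-0.69786636, -0.11381164,  0.69807584, -0.11278107]), 'ft_force': array([-0.05610449,  0.54528235,  0.29976231]), 'torque': array([-0.00510843,  0.02242282,  0.02291766]), 'grip_width': 0.9956360359758362}
top [0.44140466 0.01358512 0.91183129]
top press 0.79 [246. 375.] 4392 [ 0.48  -0.066  0.018] [ 0.398 -0.167 -0.004] [0.567 0.025 0.135]
top wing_screw 0.58 [242. 388.] 190 [ 0.487 -0.079  0.117] [ 0.457 -0.088  0.103] [ 0.52  -0.072  0.124]
top press_column 0.57 [248. 373.] 4358 [ 0.48  -0.066  0.018] [ 0.399 -0.163 -0.004] [0.567 0.025 0.135]
top marked_wing 0.57 [240. 387.] 193 [ 0.487 -0.079  0.116] [ 0.45
[... 429 characters left out ...]
0.467 -0.02   0.037] [ 0.397 -0.251 -0.   ] [0.562 0.026 0.133]
side wing_screw 0.94 [176. 400.] 399 [ 0.487 -0.078  0.114] [ 0.455 -0.251  0.001] [ 0.522 -0.035  0.132]
side press_column 0.78 [225. 399.] 5228 [ 0.467 -0.02   0.037] [ 0.397 -0.249 -0.   ] [0.567 0.026 0.133]
side marked_wing 0.81 [177. 398.] 349 [ 0.49  -0.078  0.113] [ 0.455 -0.086  0.099] [ 0.518 -0.071  0.124]
side oil_bottle_c 0.67 [163. 397.] 270 [ 0.522 -0.223  0.04 ] [ 0.484 -0.305  0.001] [ 0.551 -0.08   0.121]
side slide_box_c 0.96 [252. 325.] 1120 [0.563 0.053 0.034] [ 0.542 -0.037  0.   ] [0.592 0.081 0.038]
side sample_jar_c 0.88 [204. 456.] 741 [ 0.392 -0.141  0.037] [ 0.371 -0.172  0.002] [ 0.415 -0.13   0.059]
```

Run:
```python
from h import *
a=dict(np.load("/tmp/top.npz"));b=dict(np.load("/tmp/side.npz"))
A=cv2.resize(a["color"][170:340,290:490],None,fx=3,fy=3);B=cv2.resize(b["color"][120:320,290:490],None,fx=2.5,fy=2.5)
A=cv2.resize(A,(400,340));A=cv2.copyMakeBorder(A,0,60,0,0,0);B=cv2.resize(B,(400,400))
cv2.imwrite("pics/a.png",np.hstack([A,B])[:,:,::-1])
for p in(a,b):
    full=np.ones((400,640),bool);P=pts(p,full)
    m=p["range_z"]>0; C=p["color"][m]
    s=(abs(P[:,0]-.487)<.07)&(abs(P[:,1]+.07)<.1)
    k=s&(P[:,2]>.108)&(P[:,2]<.127); Q=P[k]; c=Q.mean(0); w,v=np.linalg.eigh(np.cov(Q[:,:2].T)); print("wing",c,Q[:,2].max(),w,v[:,1],Q.min(0),Q.max(0))
    k=s&(P[:,2]>.127);Q=P[k];print("col",np.median(Q,0),cv2.minAreaRect(Q[:,:2].astype(np.float32)),Q.min(0),Q.max(0))
    k=s&(P[:,2]>.08)&(P[:,2]<.092);Q=P[k];print("arm",cv2.minAreaRect(Q[:,:2].astype(np.float32)))
    k=s&(P[:,2]>.012)&(P[:,2]<.02);Q=P[k];print("base",cv2.minAreaRect(Q[:,:2].astype(np.float32)))
```

```text
wing [ 0.48629007 -0.07740748  0.11658093] 0.12660742496784883 [0.00012745 0.00031084] [-0.95242893  0.30476079] [ 0.44756689 -0.08778758  0.10877036] [ 0.51962596 -0.00718665  0.12660742]
col [ 0.45996529 -0.02762078  0.13105539] ((0.4607715606689453, -0.027495745569467545), (0.05086928978562355, 0.03591020405292511), 28.257659912109375) [ 0.43197815 -0.05414839  0.12717111] [ 0.48954995 -0.00131659  0.13460992]
arm ((0.4771934747695923, -0.05844122916460037), (0.04962517321109772, 0.10541738569736481), 27.151445388793945)
base ((0.5071142911911011, -0.05741121619939804), (0.16421106457710266, 0.1602412760257721), 27.364656448364258)
wing [ 0.46942016 -0.0434656   0.11656368] 0.12692507237048428 [0.00024211 0.00135207] [-0.47489456  0.8800427 ] [ 0.43048988 -0.08813454  0.10800373] [ 0.51778469 -0.00100461  0.12692507]
col [ 0.45803417 -0.02405821  0.13130415] ((0.45851677656173706, -0.02669200859963894), (0.05008964240550995, 0.03725796937942505), 27.93126106262207) [ 0.42962203 -0.05315473  0.12701202] [ 0.48789931 -0.00064484  0.13324392]
arm ((0.4740782082080841, -0.0566890612244606), (0.04928480088710785, 0.10378823429346085), 27.733848571777344)
base ((0.486789733171463, -0.05197270214557648), (0.16378970444202423, 0.13927777111530304), 89.89852905273438)
```

View pics/a.png

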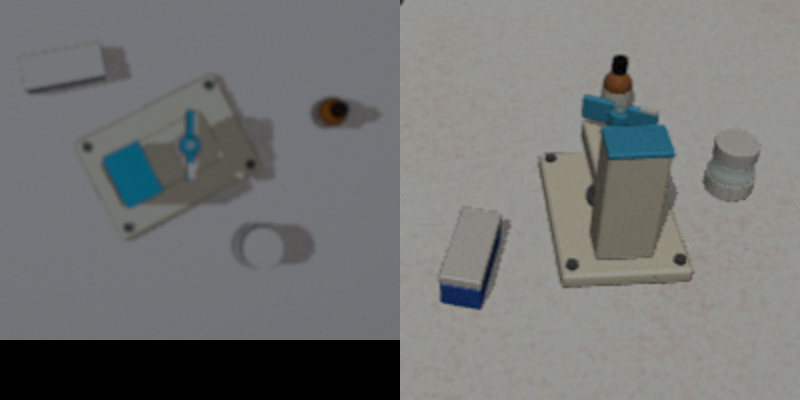

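The top view (up is +x, left is +y) shows the press with its column left of the screw. The wings lie along world x, with the white-striped wing toward the robot. The side view agrees. I put the axis at about (0.487, -0.079) and the press yaw at 28°. I'll push the far (plain) wing first with closed fingers.

>>> {"fn": "step_arm", "kwargs": {"increments": [[0, 0.013, 0.0224, 0, -0.013], [0, 0.013, 0.0224, 0, -0.013], [0, 0.013, 0.0224, 0, -0.013], [0, 0.013, 0.0224, 0, -0.013], [0, 0.013, 0.0224, 0, -0.013], [0, 0.013, 0.0224, 0, -0.013], [0, 0.013, 0.0224, 0, -0.013], [0, 0.013, 0.0224, 0, -0.013], [0, 0.013, 0.0224, 0, -0.013], [0, 0.013, 0.0224, 0, -0.013], [0, 0.013, 0.0224, 0, -0.013], [0, 0.013, 0.0224, 0, -0.013]], "force": 20}}

```text
clock: 1.8
position: [0.3542, -0.323, 0.2315]
ee_rot: [0.705, 0.058, -0.705, 0.059]
ft_force: [0.4, -0.6, -0.2]
grip_width: 0.002
```

>>> {"fn": "step_arm", "kwargs": {"increments": [[0, 0.013, 0.0224, 0, -0.013], [0, 0.013, 0.0224, 0, -0.013], [0, 0.013, 0.0224, 0, -0.013], [0, 0.013, 0.0224, 0, -0.013], [0, 0.013, 0.0224, 0, -0.013], [0, 0.013, 0.0224, 0, -0.013], [0, 0.013, 0.0224, 0, -0.013], [0, 0.013, 0.0224, 0, -0.013], [0, 0.013, 0.0224, 0, -0.013], [0, 0.013, 0.0224, 0, -0.013], [0, 0.013, 0.0224, 0, -0.013], [0, 0, 0, 0, 0]]}}

```text
clock: 2.8
position: [0.4985, -0.0725, 0.2316]
ee_rot: [0.708, 0.011, -0.707, 0.009]
ft_force: [-0.1, 0.3, 0.9]
grip_width: -0.001
```

Run:
```python
from h import *
o=monitor.get_obs();print(o["clock"],o["joint_pos"].round(3),o["position"].round(4),o["ee_rot"].round(3),o["grip_width"],o["ft_force"].round(2))
```

```text
2.8 [ 0.597  0.103 -0.573  1.75   0.056  1.304 -1.53 ] [ 0.4985 -0.0725  0.2316] [ 0.708  0.011 -0.707  0.009] -0.001284414584056901 [-0.06  0.31  0.91]
```

>>> {"fn": "step_arm", "kwargs": {"increments": [[0, 0.001, 0.001, 0, 0.12], [0, 0.001, 0.001, 0, 0.12], [0, 0.001, 0.001, 0, 0.12], [0, 0.001, 0.001, 0, 0.12], [0, 0.001, 0.001, 0, 0.12], [0, 0.001, 0.001, 0, 0.12], [0, 0.001, 0.001, 0, 0.12], [0, 0.001, 0.001, 0, 0.12], [0, 0.001, 0.001, 0, 0.12], [0, 0.001, 0.001, 0, 0.12], [0, 0.001, 0.001, 0, 0.12], [0, 0.001, 0.001, 0, 0.12]]}}

```text
clock: 3.8
position: [0.5086, -0.0661, 0.2314]
ee_rot: [-0.525, -0.474, 0.525, -0.474]
ft_force: [-0.8, 0.4, 0.4]
grip_width: -0.0
```

>>> {"fn": "step_arm", "kwargs": {"increments": [[0, 0, 0, 0, 0.12], [0, 0, 0, 0, 0.12], [0, 0, 0, 0, 0.12], [0, 0, 0, 0, 0.12], [0, 0, 0, 0, 0.12], [0, 0, 0, 0, 0.12], [0, 0, 0, 0, 0.12], [0, 0, 0, 0, 0.12], [0, 0, 0, 0, 0.12], [0, 0, 0, 0, 0.12], [0, 0, 0, 0, 0.12], [0, 0, 0, 0, 0.12]]}}

```text
clock: 4.8
position: [0.5085, -0.0661, 0.2314]
ee_rot: [0.082, 0.702, -0.082, 0.702]
ft_force: [0.2, -0.0, -0.2]
grip_width: -0.001
```

>>> {"fn": "step_arm", "kwargs": {"increments": [[0, 0, 0, 0, 0.12], [0, 0, 0, 0, 0.11], [0, 0, 0, 0, 0], [0, 0, 0, 0, 0]]}}

```text
clock: 5.13
position: [0.5086, -0.0661, 0.2314]
ee_rot: [0.004, 0.707, -0.004, 0.707]
ft_force: [0.1, -0.7, -0.0]
grip_width: 0.001
```

```bash
cat >> h.py <<'E'
def st():
    o=monitor.get_obs();q=o["ee_rot"]
    from scipy.spatial.transform import Rotation as R
    y=R.from_quat(q).as_matrix()[:,1]
    print("t",round(o["clock"],2),"j7",o["joint_pos"][6].round(3),o["position"].round(4),"jaw",np.degrees(np.arctan2(y[1],y[0])).round(1),o["ft_force"].round(2))
    return o
E
python3 - <<'E'
from h import *
st()
E
```

```text
t 5.13 j7 1.51 [ 0.5086 -0.0661  0.2314] jaw 89.3 [ 0.12 -0.71 -0.01]
```

>>> {"fn": "step_arm", "kwargs": {"increments": [[0, 0.0025, 0.012, 0, 0], [0, 0, 0, -0.016, 0], [0, 0, 0, -0.016, 0], [0, 0, 0, -0.016, 0], [0, 0, 0, -0.016, 0], [0, 0, 0, -0.016, 0], [0, 0, 0, -0.016, 0], [0, 0, 0, -0.016, 0], [0, 0, 0, -0.012, 0], [0, 0, 0, -0.008, 0], [0, 0, 0, 0, 0]]}}

```text
clock: 6.05
position: [0.5103, -0.0538, 0.0979]
ee_rot: [0.004, 0.708, -0.003, 0.706]
ft_force: [-1.0, 0.2, -0.1]
grip_width: 0.003
```

Run:
```python
from h import *
st()
a=camera("top");b=camera("side")
A=cv2.resize(a["color"][190:310,320:440],(400,400),interpolation=2);B=cv2.resize(b["color"][100:240,330:470],(400,400),interpolation=2)
cv2.imwrite("pics/b.png",np.hstack([A,B])[:,:,::-1])
```

```text
t 6.05 j7 1.387 [ 0.5103 -0.0538  0.0979] jaw 89.4 [-0.98  0.19 -0.1 ]
```

View pics/b.png

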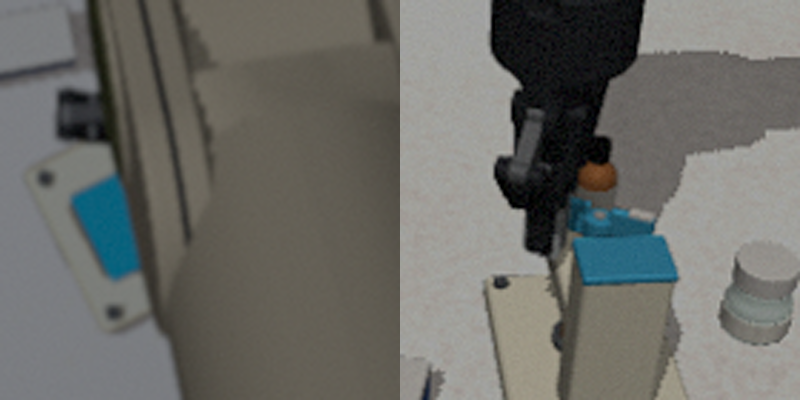

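The fingertips are down beside the far wing in the side view (tips at about 540,245, wing end at about 575,215), with no contact. Next I'll work out the stroke increments.

```bash
cat >> h.py <<'E'
def arc(t0,t1,n,b0=25.,b1=17.5,na=3,c=(487,-79),r=24.,p0=None,per=12):
    """increments in mm,rad: wing angle t0->t1 (deg), n rows; first na rows close b0->b1"""
    th=np.radians(np.r_[[t0]*na,np.linspace(t0,t1,n+1)]); b=np.r_[np.linspace(b0,b1,na+1),[b1]*n]
    P=np.stack([c[0]+r*np.cos(th)-b*np.sin(th),c[1]+r*np.sin(th)+b*np.cos(th)],1)
    if p0 is not None: P[0]=p0
    d=np.round(np.diff(np.round(P,1),axis=0),1)/1000; w=np.diff(th).round(3)
    for i in range(0,len(d),per): print([[0,round(float(x),4),round(float(y),4),0,float(a)] for (x,y),a in zip(d[i:i+per],w[i:i+per])])
E
python3 - <<'E'
from h import *
o=st(); arc(0,-180,33,p0=o["position"][:2]*1000)
E
```

```text
t 6.15 j7 1.388 [ 0.5114 -0.0537  0.0997] jaw 89.4 [0.82 0.18 0.36]
[[0, -0.0004, -0.0028, 0, 0.0], [0, 0.0, -0.0025, 0, 0.0], [0, 0.0, -0.0025, 0, 0.0], [0, 0.0016, -0.0024, 0, -0.095], [0, 0.0013, -0.0025, 0, -0.095], [0, 0.0011, -0.0026, 0, -0.095], [0, 0.0008, -0.0027, 0, -0.095], [0, 0.0006, -0.0027, 0, -0.095], [0, 0.0003, -0.0029, 0, -0.095], [0, 0.0, -0.0028, 0, -0.095], [0, -0.0003, -0.0028, 0, -0.095], [0, -0.0005, -0.0028, 0, -0.095]]
[[0, -0.0007, -0.0027, 0, -0.095], [0, -0.001, -0.0026, 0, -0.095], [0, -0.0013, -0.0026, 0, -0.095], [0, -0.0015, -0.0024, 0, -0.095], [0, -0.0017, -0.0022, 0, -0.095], [0, -0.002, -0.0021, 0, -0.095], [0, -0.0021, -0.0018, 0, -0.095], [0, -0.0023, -0.0017, 0, -0.095], [0, -0.0024, -0.0014, 0, -0.095], [0, -0.0026, -0.0012, 0, -0.095], [0, -0.0026, -0.001, 0, -0.095], [0, -0.0028, -0.0007, 0, -0.095]]
[[0, -0.0027, -0.0004, 0, -0.095], [0, -0.0029, -0.0002, 0, -0.095], [0, -0.0028, 0.0001, 0, -0.095], [0, -0.0028, 0.0004, 0, -0.095], [0, -0.0027, 0.0006, 0, -0.095], [0, -0.0027, 0.0009, 0, -0.095], [0, -0.0026, 0.0011, 0, -0.095], [0, -0.0025, 0.0014, 0, -0.095], [0, -0.0023, 0.0016, 0, -0.095], [0, -0.0022, 0.0019, 0, -0.095], [0, -0.0019, 0.002, 0, -0.095], [0, -0.0018, 0.0022, 0, -0.095]]
```

>>> {"fn": "step_arm", "kwargs": {"increments": [[0, -0.0004, -0.0028, 0, 0.0], [0, 0.0, -0.0025, 0, 0.0], [0, 0.0, -0.0025, 0, 0.0], [0, 0.0016, -0.0024, 0, -0.095], [0, 0.0013, -0.0025, 0, -0.095], [0, 0.0011, -0.0026, 0, -0.095], [0, 0.0008, -0.0027, 0, -0.095], [0, 0.0006, -0.0027, 0, -0.095], [0, 0.0003, -0.0029, 0, -0.095], [0, 0.0, -0.0028, 0, -0.095], [0, -0.0003, -0.0028, 0, -0.095], [0, -0.0005, -0.0028, 0, -0.095]]}}

```text
clock: 7.15
position: [0.5163, -0.0862, 0.0999]
ee_rot: [0.298, 0.641, -0.297, 0.642]
ft_force: [1.4, 0.5, -0.1]
grip_width: -0.004
```

Run:
```python
from h import *
st()
b=camera("side")
cv2.imwrite("pics/c.png",cv2.resize(b["color"][100:240,330:470],(560,560),interpolation=2)[:,:,::-1])
st()
```

```text
t 7.15 j7 0.628 [ 0.5163 -0.0862  0.0999] jaw 40.2 [ 1.4   0.49 -0.14]
t 7.2 j7 0.622 [ 0.516  -0.0867  0.0998] jaw 39.8 [ 0.31 -0.12 -0.15]
```

View pics/c.png

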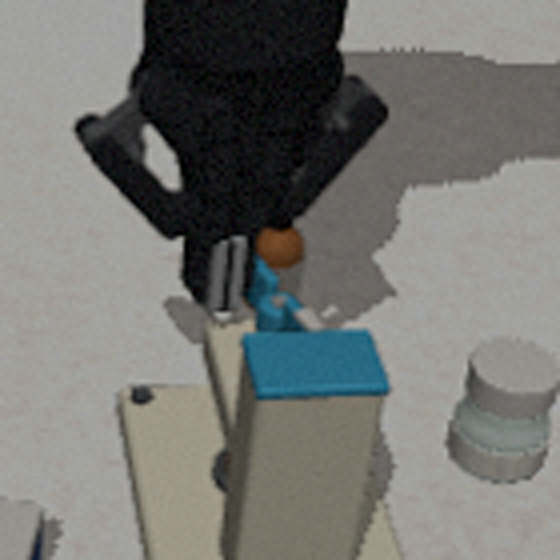

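The wing is being driven: it has turned and its marked end now points toward the column (about 320,315). The fingertips are at about (230,290), beside the wing. I'll continue the stroke.

>>> {"fn": "step_arm", "kwargs": {"increments": [[0, -0.0007, -0.0027, 0, -0.095], [0, -0.001, -0.0026, 0, -0.095], [0, -0.0013, -0.0026, 0, -0.095], [0, -0.0015, -0.0024, 0, -0.095], [0, -0.0017, -0.0022, 0, -0.095], [0, -0.002, -0.0021, 0, -0.095], [0, -0.0021, -0.0018, 0, -0.095], [0, -0.0023, -0.0017, 0, -0.095], [0, -0.0024, -0.0014, 0, -0.095], [0, -0.0026, -0.0012, 0, -0.095], [0, -0.0026, -0.001, 0, -0.095], [0, -0.0028, -0.0007, 0, -0.095]]}}

```text
clock: 8.2
position: [0.4929, -0.1086, 0.0997]
ee_rot: [0.596, 0.38, -0.596, 0.38]
ft_force: [0.7, 0.2, -1.1]
grip_width: 0.002
```

>>> {"fn": "step_arm", "kwargs": {"increments": [[0, -0.0027, -0.0004, 0, -0.095], [0, -0.0029, -0.0002, 0, -0.095], [0, -0.0028, 0.0001, 0, -0.095], [0, -0.0028, 0.0004, 0, -0.095], [0, -0.0027, 0.0006, 0, -0.095], [0, -0.0027, 0.0009, 0, -0.095], [0, -0.0026, 0.0011, 0, -0.095], [0, -0.0025, 0.0014, 0, -0.095], [0, -0.0023, 0.0016, 0, -0.095], [0, -0.0022, 0.0019, 0, -0.095], [0, -0.0019, 0.002, 0, -0.095], [0, -0.0018, 0.0022, 0, -0.095]]}}

```text
clock: 9.2
position: [0.4629, -0.0969, 0.0997]
ee_rot: [0.707, -0.002, -0.707, -0.002]
ft_force: [0.2, -1.9, -0.8]
grip_width: 0.002
```

Run:
```python
from h import *
st()
b=camera("side")
cv2.imwrite("pics/d.png",cv2.resize(b["color"][100:240,330:470],(560,560),interpolation=2)[:,:,::-1])
st()
```

```text
t 9.2 j7 -1.517 [ 0.4629 -0.0969  0.0997] jaw -90.3 [ 0.18 -1.9  -0.84]
t 9.25 j7 -1.525 [ 0.4627 -0.0965  0.0997] jaw -90.7 [ 0.91 -0.58 -0.53]
```

View pics/d.png

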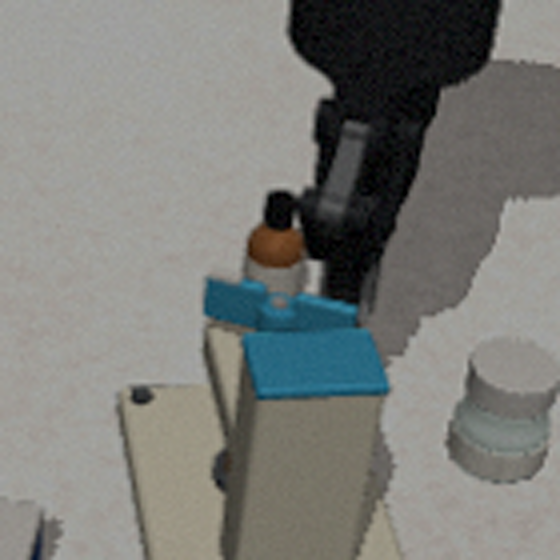

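The half turn is done: the wings lie along world x again, with the plain wing now near the robot. I'll back off, lift, unwind the hand and start again on the marked wing.

>>> {"fn": "step_arm", "kwargs": {"increments": [[0, 0, -0.008, 0, 0], [0, 0, 0, 0.02, 0], [0, 0, 0, 0.02, 0], [0, 0, 0, 0.02, 0.05], [0, 0.004, 0, 0, 0.12], [0, 0.004, 0, 0, 0.12], [0, 0.004, 0, 0, 0.12], [0, 0.004, 0, 0, 0.12], [0, 0.004, 0.005, 0, 0.12], [0, 0.004, 0.005, 0, 0.12], [0, 0.004, 0.005, 0, 0.12], [0, 0.004, 0.005, 0, 0.12]]}}

```text
clock: 10.25
position: [0.4951, -0.0852, 0.1594]
ee_rot: [0.617, 0.345, -0.617, 0.345]
ft_force: [0.1, -0.2, 0.0]
grip_width: 0.002
```

>>> {"fn": "step_arm", "kwargs": {"increments": [[0, 0.004, 0.005, 0, 0.12], [0, 0.004, 0.005, 0, 0.12], [0, 0.004, 0.005, 0, 0.12], [0, 0.0043, 0.005, 0, 0.12], [0, 0, 0.005, 0, 0.12], [0, 0, 0.0058, 0, 0.12], [0, 0, 0, 0, 0.12], [0, 0, 0, 0, 0.12], [0, 0, 0, 0, 0.12], [0, 0, 0, 0, 0.12], [0, 0, 0, 0, 0.12], [0, 0, 0, 0, 0.12]]}}

```text
clock: 11.25
position: [0.5112, -0.0547, 0.1594]
ee_rot: [0.237, 0.666, -0.237, 0.666]
ft_force: [-0.0, -0.2, 0.3]
grip_width: 0.004
```

>>> {"fn": "step_arm", "kwargs": {"increments": [[0, 0, 0, 0, 0.12], [0, 0, 0, 0, 0.12], [0, 0, 0, 0, 0.12], [0, 0, 0, 0, 0.12], [0, 0, 0, 0, 0.12], [0, 0, 0, 0, 0.08], [0, 0, 0, 0, 0]]}}

```text
clock: 11.83
position: [0.5112, -0.0546, 0.1594]
ee_rot: [0.002, 0.707, -0.002, 0.707]
ft_force: [0.4, 0.2, -0.3]
grip_width: -0.003
```

Run:
```python
from h import *
st()
p=camera("side")
d=regions_of(p,"wing_screw")
for x in d[:1]:
    P=pts(p,x["region"]);P=P[(P[:,2]>.105)&(P[:,2]<.13)&(np.hypot(P[:,0]-.487,P[:,1]+.079)<.04)]
    w,v=np.linalg.eigh(np.cov(P[:,:2].T));print(len(P),P.mean(0).round(4),np.degrees(np.arctan2(v[1,1],v[0,1])),P.min(0).round(3),P.max(0).round(3))
```

```text
t 11.83 j7 1.476 [ 0.5112 -0.0546  0.1594] jaw 89.6 [ 0.37  0.25 -0.26]
331 [ 0.4873 -0.0778  0.1141] -178.01566788532384 [ 0.455 -0.088  0.105] [ 0.518 -0.071  0.122]
```

>>> {"fn": "step_arm", "kwargs": {"increments": [[0, 0, 0.001, -0.015, 0], [0, 0, 0, -0.015, 0], [0, 0, 0, -0.015, 0], [0, 0, 0, -0.01, 0], [0, 0, 0, -0.005, 0], [0, 0, 0, 0, 0]]}}

```text
clock: 12.43
position: [0.5106, -0.0528, 0.0985]
ee_rot: [0.005, 0.708, -0.005, 0.707]
ft_force: [-0.3, 0.2, 0.4]
grip_width: 0.001
```

>>> {"fn": "step_arm", "kwargs": {"increments": [[0, -0.0004, -0.0028, 0, 0.0], [0, 0.0, -0.0025, 0, 0.0], [0, 0.0, -0.0025, 0, 0.0], [0, 0.0016, -0.0024, 0, -0.095], [0, 0.0013, -0.0025, 0, -0.095], [0, 0.0011, -0.0026, 0, -0.095], [0, 0.0008, -0.0027, 0, -0.095], [0, 0.0006, -0.0027, 0, -0.095], [0, 0.0003, -0.0029, 0, -0.095], [0, 0.0, -0.0028, 0, -0.095], [0, -0.0003, -0.0028, 0, -0.095], [0, -0.0005, -0.0028, 0, -0.095]]}}

```text
clock: 13.43
position: [0.5164, -0.0851, 0.1001]
ee_rot: [0.299, 0.64, -0.299, 0.641]
ft_force: [2.4, -0.3, -0.4]
grip_width: 0.002
```

>>> {"fn": "step_arm", "kwargs": {"increments": [[0, -0.0007, -0.0027, 0, -0.095], [0, -0.001, -0.0026, 0, -0.095], [0, -0.0013, -0.0026, 0, -0.095], [0, -0.0015, -0.0024, 0, -0.095], [0, -0.0017, -0.0022, 0, -0.095], [0, -0.002, -0.0021, 0, -0.095], [0, -0.0021, -0.0018, 0, -0.095], [0, -0.0023, -0.0017, 0, -0.095], [0, -0.0024, -0.0014, 0, -0.095], [0, -0.0026, -0.0012, 0, -0.095], [0, -0.0026, -0.001, 0, -0.095], [0, -0.0028, -0.0007, 0, -0.095]]}}

```text
clock: 14.43
position: [0.493, -0.1079, 0.1]
ee_rot: [0.598, 0.377, -0.597, 0.378]
ft_force: [1.3, -1.4, -1.4]
grip_width: 0.006
```

>>> {"fn": "step_arm", "kwargs": {"increments": [[0, -0.0027, -0.0004, 0, -0.095], [0, -0.0029, -0.0002, 0, -0.095], [0, -0.0028, 0.0001, 0, -0.095], [0, -0.0028, 0.0004, 0, -0.095], [0, -0.0027, 0.0006, 0, -0.095], [0, -0.0027, 0.0009, 0, -0.095], [0, -0.0026, 0.0011, 0, -0.095], [0, -0.0025, 0.0014, 0, -0.095], [0, -0.0023, 0.0016, 0, -0.095], [0, -0.0022, 0.0019, 0, -0.095]]}}

```text
clock: 15.27
position: [0.4669, -0.1003, 0.1001]
ee_rot: [0.705, 0.062, -0.704, 0.063]
ft_force: [0.4, -1.4, -0.1]
grip_width: -0.002
```

```bash
cat >> h.py <<'E'
def wing():
    p=camera("side")
    x=regions_of(p,"wing_screw")[0]
    P=pts(p,x["region"]);P=P[(P[:,2]>.105)&(P[:,2]<.13)&(np.hypot(P[:,0]-.487,P[:,1]+.079)<.04)]
    w,v=np.linalg.eigh(np.cov(P[:,:2].T));print("wing p",round(x["p"],2),len(P),P.mean(0).round(4),"ang",np.degrees(np.arctan2(v[1,1],v[0,1])).round(1),w[1],P.min(0).round(3),P.max(0).round(3))
    return p
E
python3 - <<'E'
from h import *
st();p=wing();st()
E
```

```text
t 15.27 j7 -1.317 [ 0.4669 -0.1003  0.1001] jaw -79.8 [ 0.39 -1.42 -0.06]
wing p 0.83 324 [ 0.4854 -0.0778  0.1134] ang -170.4 0.0003124623039730065 [ 0.455 -0.089  0.105] [ 0.516 -0.071  0.122]
t 15.37 j7 -1.314 [ 0.4668 -0.1001  0.1   ] jaw -79.6 [ 1.45 -0.55  0.38]
```

Run:
```python
from h import *
arc(-169.1,-211.1,28,b0=17.5,na=0,per=10)
```

```text
[[0, -0.0005, 0.0005, 0, -0.026], [0, -0.0006, 0.0006, 0, -0.026], [0, -0.0005, 0.0005, 0, -0.026], [0, -0.0005, 0.0006, 0, -0.026], [0, -0.0005, 0.0006, 0, -0.026], [0, -0.0005, 0.0006, 0, -0.026], [0, -0.0005, 0.0006, 0, -0.026], [0, -0.0004, 0.0007, 0, -0.026], [0, -0.0005, 0.0006, 0, -0.026], [0, -0.0004, 0.0007, 0, -0.026]]
[[0, -0.0004, 0.0006, 0, -0.026], [0, -0.0004, 0.0007, 0, -0.026], [0, -0.0003, 0.0007, 0, -0.026], [0, -0.0004, 0.0007, 0, -0.026], [0, -0.0003, 0.0007, 0, -0.026], [0, -0.0003, 0.0007, 0, -0.026], [0, -0.0003, 0.0007, 0, -0.026], [0, -0.0003, 0.0007, 0, -0.026], [0, -0.0003, 0.0008, 0, -0.026], [0, -0.0002, 0.0007, 0, -0.026]]
[[0, -0.0002, 0.0008, 0, -0.026], [0, -0.0002, 0.0007, 0, -0.026], [0, -0.0002, 0.0008, 0, -0.026], [0, -0.0002, 0.0007, 0, -0.026], [0, -0.0001, 0.0008, 0, -0.026], [0, -0.0001, 0.0008, 0, -0.026], [0, -0.0001, 0.0007, 0, -0.026], [0, -0.0001, 0.0008, 0, -0.026]]
```

>>> {"fn": "step_arm", "kwargs": {"increments": [[0, -0.0005, 0.0005, 0, -0.026], [0, -0.0006, 0.0006, 0, -0.026], [0, -0.0005, 0.0005, 0, -0.026], [0, -0.0005, 0.0006, 0, -0.026], [0, -0.0005, 0.0006, 0, -0.026], [0, -0.0005, 0.0006, 0, -0.026], [0, -0.0005, 0.0006, 0, -0.026], [0, -0.0004, 0.0007, 0, -0.026], [0, -0.0005, 0.0006, 0, -0.026], [0, -0.0004, 0.0007, 0, -0.026]]}}

```text
clock: 16.2
position: [0.4621, -0.0943, 0.0999]
ee_rot: [0.707, -0.027, -0.706, -0.026]
ft_force: [1.3, -1.1, 0.0]
grip_width: 0.002
```

```bash
cat >> h.py <<'E'
def force(n=4):
    f=[]
    for _ in range(n): camera("side"); f.append(monitor.get_obs()["ft_force"])
    f=np.mean(f,0); o=st(); r=o["position"][:2]-[.487,-.079]; print("mean f",f.round(2),"torque ccw on tool N m",round(r[0]*f[1]-r[1]*f[0],4))
E
python3 -c "
from h import *
force()"
```

```text
t 16.4 j7 -1.576 [ 0.4619 -0.0941  0.0997] jaw -94.3 [ 0.56 -0.85  0.47]
mean f [ 0.68 -1.37  0.38] torque ccw on tool N m 0.0447
```

>>> {"fn": "step_arm", "kwargs": {"increments": [[0, -0.0004, 0.0006, 0, -0.026], [0, -0.0004, 0.0007, 0, -0.026], [0, -0.0003, 0.0007, 0, -0.026], [0, -0.0004, 0.0007, 0, -0.026], [0, -0.0003, 0.0007, 0, -0.026], [0, -0.0003, 0.0007, 0, -0.026], [0, -0.0003, 0.0007, 0, -0.026], [0, -0.0003, 0.0007, 0, -0.026], [0, -0.0003, 0.0008, 0, -0.026], [0, -0.0002, 0.0007, 0, -0.026]]}}

```text
clock: 17.23
position: [0.4583, -0.087, 0.0994]
ee_rot: [0.697, -0.118, -0.697, -0.118]
ft_force: [0.6, -1.8, 0.2]
grip_width: 0.003
```

```bash
python3 -c "
from h import *
force()"
```

```text
t 17.43 j7 -1.848 [ 0.4583 -0.0869  0.0994] jaw -109.2 [-0.24 -1.    0.75]
mean f [ 0.11 -1.39  0.32] torque ccw on tool N m 0.0406
```

>>> {"fn": "step_arm", "kwargs": {"increments": [[0, -0.0002, 0.0008, 0, -0.026], [0, -0.0002, 0.0007, 0, -0.026], [0, -0.0002, 0.0008, 0, -0.026], [0, -0.0002, 0.0007, 0, -0.026], [0, -0.0001, 0.0008, 0, -0.026], [0, -0.0001, 0.0008, 0, -0.026], [0, -0.0001, 0.0007, 0, -0.026], [0, -0.0001, 0.0008, 0, -0.026]]}}

```text
clock: 18.1
position: [0.457, -0.0808, 0.0993]
ee_rot: [-0.681, 0.19, 0.681, 0.19]
ft_force: [-0.5, -1.4, 0.6]
grip_width: -0.002
```

```bash
python3 -c "
from h import *
force(5);wing()"
```

```text
t 18.35 j7 -2.067 [ 0.457  -0.0807  0.0993] jaw -121.2 [ 0.99 -2.21  0.19]
mean f [ 0.46 -1.89 -0.47] torque ccw on tool N m 0.0576
wing p 0.75 204 [ 0.489  -0.0795  0.1138] ang 146.8 0.00023254309251374752 [ 0.463 -0.094  0.105] [ 0.512 -0.062  0.121]
```

>>> {"fn": "step_arm", "kwargs": {"increments": [[0, -0.004, -0.007, 0, 0], [0, 0, 0, 0.02, 0], [0, 0, 0, 0.02, 0], [0, 0, 0, 0.02, 0.07], [0, 0.0045, 0, 0, 0.12], [0, 0.0045, 0, 0, 0.12], [0, 0.0045, 0, 0, 0.12], [0, 0.0045, 0, 0, 0.12], [0, 0.0045, 0, 0, 0.12], [0, 0.0045, 0, 0, 0.12], [0, 0.0045, 0, 0, 0.12], [0, 0.0045, 0, 0, 0.12]]}}

```text
clock: 19.45
position: [0.489, -0.0879, 0.1592]
ee_rot: [-0.686, -0.172, 0.686, -0.172]
ft_force: [-0.4, 0.2, -0.1]
grip_width: 0.001
```

>>> {"fn": "step_arm", "kwargs": {"increments": [[0, 0.0045, 0.002, 0, 0.12], [0, 0.0045, 0.002, 0, 0.12], [0, 0.0045, 0.002, 0, 0.12], [0, 0.0045, 0.002, 0, 0.12], [0, 0.0045, 0.002, 0, 0.12], [0, 0.0045, 0.002, 0, 0.12], [0, 0.004, 0.002, 0, 0.12], [0, 0, 0.002, 0, 0.12], [0, 0, 0.002, 0, 0.12], [0, 0, 0.0015, 0, 0.12], [0, 0, 0, 0, 0.12], [0, 0, 0, 0, 0.12]]}}

```text
clock: 20.45
position: [0.5198, -0.0683, 0.1592]
ee_rot: [0.402, 0.582, -0.402, 0.581]
ft_force: [-0.2, 0.3, -0.1]
grip_width: 0.004
```

>>> {"fn": "step_arm", "kwargs": {"increments": [[0, 0, 0, 0, 0.12], [0, 0, 0, 0, 0.12], [0, 0, 0, 0, 0.12], [0, 0, 0, 0, 0.12], [0, 0, 0, 0, 0.12], [0, 0, 0, 0, 0.12], [0, 0, 0, 0, 0], [0, 0, 0, 0, 0]]}}

```text
clock: 21.12
position: [0.5199, -0.0684, 0.1592]
ee_rot: [0.175, 0.685, -0.175, 0.685]
ft_force: [0.4, -0.2, -0.2]
grip_width: -0.0
```

```bash
python3 -c "
from h import *
o=st();p=wing()
cv2.imwrite('pics/e.png',cv2.resize(p['color'][100:240,330:470],(560,560),interpolation=2)[:,:,::-1])
arc(-28,-208,60,na=5,p0=(519.9,-68.2))"
```

```text
t 21.12 j7 1.034 [ 0.5199 -0.0684  0.1592] jaw 61.3 [ 0.35 -0.2  -0.17]
wing p 0.63 219 [ 0.4893 -0.0796  0.114 ] ang 149.8 0.00025758668674411445 [ 0.461 -0.096  0.105] [ 0.514 -0.062  0.121]
[[0, -0.0007, -0.0013, 0, 0.0], [0, -0.0007, -0.0013, 0, 0.0], [0, -0.0007, -0.0014, 0, 0.0], [0, -0.0007, -0.0013, 0, 0.0], [0, -0.0007, -0.0013, 0, 0.0], [0, 0.0002, -0.0016, 0, -0.052], [0, 0.0001, -0.0015, 0, -0.052], [0, 0.0, -0.0016, 0, -0.052], [0, -0.0001, -0.0015, 0, -0.052], [0, -0.0001, -0.0016, 0, -0.052], [0, -0.0002, -0.0015, 0, -0.052], [0, -0.0003, -0.0015, 0, -0.052]]
[[0, -0.0004, -0.0015, 0, -0.052], [0, -0.0005, -0.0015, 0, -0.052], [0, -0.0005, -0.0015, 0, -0.052], [0, -0.0007, -0.0014, 0, -0.052], [0, -0.0007, -0.0014, 0, -0.052], [0, -0.0007, -0.0014, 0, -0.052], [0, -0.0008, -0.0013, 0, -0.052], [0, -0.0009, -0.0012, 0, -0.052], [0, -0.001, -0.0013, 0, -0.052], [0, -0.001, -0.0011, 0, -0.052], [0, -0.0011, -0.0011, 0, -0.052], [0, -0.0012, -0.0011, 0, -0.052]]
[[0, -0.0012, -0.001, 0, -0.052], [0, -0.0012, -0.0009, 0, -0.052], [0, -0.0013, -0.0009, 0, -0.052], [0, -0.001
[... 550 characters left out ...]
-0.052], [0, -0.0015, 0.0005, 0, -0.052], [0, -0.0014, 0.0007, 0, -0.052], [0, -0.0014, 0.0007, 0, -0.052], [0, -0.0014, 0.0007, 0, -0.052]]
[[0, -0.0013, 0.0008, 0, -0.052], [0, -0.0012, 0.0009, 0, -0.052], [0, -0.0013, 0.001, 0, -0.052], [0, -0.0011, 0.001, 0, -0.052], [0, -0.0011, 0.0011, 0, -0.052], [0, -0.0011, 0.0012, 0, -0.052], [0, -0.001, 0.0012, 0, -0.052], [0, -0.0009, 0.0012, 0, -0.052], [0, -0.0009, 0.0013, 0, -0.052], [0, -0.0008, 0.0014, 0, -0.052], [0, -0.0007, 0.0013, 0, -0.052], [0, -0.0006, 0.0014, 0, -0.052]]
[[0, -0.0006, 0.0015, 0, -0.052], [0, -0.0005, 0.0015, 0, -0.052], [0, -0.0004, 0.0015, 0, -0.052], [0, -0.0003, 0.0015, 0, -0.052], [0, -0.0003, 0.0015, 0, -0.052]]
```

View pics/e.png

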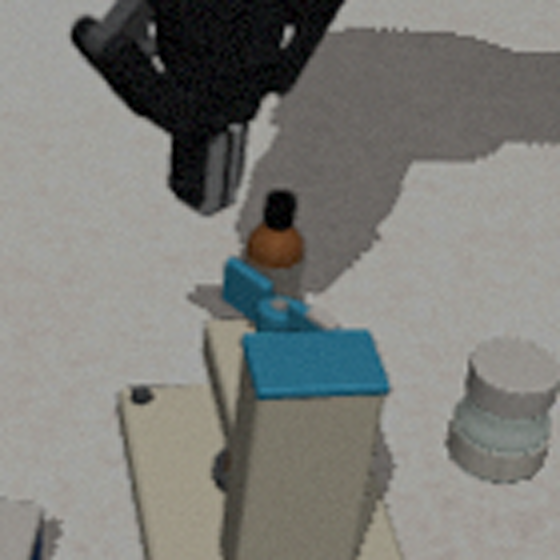

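Springback on release was about 3°, which friction alone would give, so the screw probably isn't home. The picture shows the plain wing at about (245,285), with the hand lifted clear above it. Now I'll lower and continue in small, force-checked moves.

>>> {"fn": "step_arm", "kwargs": {"increments": [[0, 0, 0, -0.015, 0], [0, 0, 0, -0.015, 0], [0, 0, 0, -0.015, 0], [0, 0, 0, -0.01, 0], [0, 0, 0, -0.0045, 0], [0, 0, 0, 0, 0]]}}

```text
clock: 21.72
position: [0.5195, -0.068, 0.099]
ee_rot: [0.174, 0.686, -0.174, 0.685]
ft_force: [0.3, 0.5, -0.2]
grip_width: 0.001
```

>>> {"fn": "step_arm", "kwargs": {"increments": [[0, -0.0007, -0.0013, 0, 0.0], [0, -0.0007, -0.0013, 0, 0.0], [0, -0.0007, -0.0014, 0, 0.0], [0, -0.0007, -0.0013, 0, 0.0], [0, -0.0007, -0.0013, 0, 0.0], [0, 0.0002, -0.0016, 0, -0.052], [0, 0.0001, -0.0015, 0, -0.052], [0, 0.0, -0.0016, 0, -0.052], [0, -0.0001, -0.0015, 0, -0.052]]}}

```text
clock: 22.47
position: [0.517, -0.081, 0.1001]
ee_rot: [0.245, 0.663, -0.245, 0.664]
ft_force: [1.2, 0.6, -0.9]
grip_width: -0.003
```

```bash
python3 -c "
from h import *
force(5);wing()"
```

```text
t 22.72 j7 0.835 [ 0.517  -0.0809  0.1   ] jaw 49.7 [ 1.43 -0.18  0.9 ]
mean f [0.99 0.56 0.56] torque ccw on tool N m 0.0187
wing p 0.67 135 [ 0.4859 -0.0771  0.1137] ang 142.8 0.00013378245558370026 [ 0.466 -0.09   0.105] [ 0.502 -0.062  0.122]
```

>>> {"fn": "step_arm", "kwargs": {"increments": [[0, -0.0001, -0.0016, 0, -0.052], [0, -0.0002, -0.0015, 0, -0.052], [0, -0.0003, -0.0015, 0, -0.052], [0, -0.0004, -0.0015, 0, -0.052], [0, -0.0005, -0.0015, 0, -0.052]]}}

```text
clock: 23.23
position: [0.5155, -0.0886, 0.1]
ee_rot: [0.329, 0.626, -0.328, 0.626]
ft_force: [1.4, 0.7, 0.3]
grip_width: 0.002
```

```bash
python3 -c "
from h import *
force(5)"
```

```text
t 23.48 j7 0.6 [ 0.5154 -0.0884  0.0999] jaw 34.8 [ 0.64 -0.01  0.86]
mean f [1.35 0.13 0.13] torque ccw on tool N m 0.0165
```

>>> {"fn": "step_arm", "kwargs": {"increments": [[0, -0.0005, -0.0015, 0, -0.052], [0, -0.0007, -0.0014, 0, -0.052], [0, -0.0007, -0.0014, 0, -0.052], [0, -0.0007, -0.0014, 0, -0.052], [0, -0.0008, -0.0013, 0, -0.052]]}}

```text
clock: 23.9
position: [0.5119, -0.0956, 0.0998]
ee_rot: [0.407, 0.578, -0.407, 0.578]
ft_force: [0.9, -1.0, -0.5]
grip_width: 0.001
```

```bash
python3 -c "
from h import *
force(5)"
```

```text
t 24.15 j7 0.364 [ 0.5119 -0.0954  0.0998] jaw 20.0 [1.08 0.02 0.6 ]
mean f [1.24 0.15 0.14] torque ccw on tool N m 0.0241
```

>>> {"fn": "step_arm", "kwargs": {"increments": [[0, -0.0009, -0.0012, 0, -0.052], [0, -0.001, -0.0013, 0, -0.052], [0, -0.001, -0.0011, 0, -0.052], [0, -0.0011, -0.0011, 0, -0.052], [0, -0.0012, -0.0011, 0, -0.052]]}}

```text
clock: 24.57
position: [0.5067, -0.1013, 0.0998]
ee_rot: [0.478, 0.521, -0.478, 0.521]
ft_force: [1.5, -0.8, -0.5]
grip_width: -0.001
```

```bash
python3 -c "
from h import *
force(5)"
```

```text
t 24.82 j7 0.126 [ 0.5067 -0.1012  0.0998] jaw 5.1 [ 1.11  0.39 -0.16]
mean f [ 0.89 -0.09 -0.44] torque ccw on tool N m 0.0179
```

>>> {"fn": "step_arm", "kwargs": {"increments": [[0, -0.0012, -0.001, 0, -0.052], [0, -0.0012, -0.0009, 0, -0.052], [0, -0.0013, -0.0009, 0, -0.052], [0, -0.0014, -0.0008, 0, -0.052], [0, -0.0013, -0.0007, 0, -0.052]]}}

```text
clock: 25.23
position: [0.5003, -0.1056, 0.0998]
ee_rot: [0.542, 0.454, -0.542, 0.455]
ft_force: [0.9, -0.8, -1.1]
grip_width: -0.003
```

```bash
python3 -c "
from h import *
force(5)"
```

```text
t 25.48 j7 -0.114 [ 0.5003 -0.1056  0.0998] jaw -9.8 [ 1.66 -0.39 -0.3 ]
mean f [ 1.12 -0.78 -0.51] torque ccw on tool N m 0.0194
```

>>> {"fn": "step_arm", "kwargs": {"increments": [[0, -0.0014, -0.0006, 0, -0.052], [0, -0.0015, -0.0006, 0, -0.052], [0, -0.0015, -0.0005, 0, -0.052], [0, -0.0015, -0.0004, 0, -0.052], [0, -0.0015, -0.0003, 0, -0.052]]}}

```text
clock: 25.9
position: [0.4929, -0.108, 0.0998]
ee_rot: [0.596, 0.38, -0.596, 0.38]
ft_force: [1.3, -0.7, -1.1]
grip_width: -0.0
```

```bash
python3 -c "
from h import *
force(5)"
```

```text
t 26.15 j7 -0.359 [ 0.493  -0.108   0.0998] jaw -24.7 [ 0.43 -0.22 -1.25]
mean f [ 0.66 -0.19 -0.91] torque ccw on tool N m 0.0179
```

>>> {"fn": "step_arm", "kwargs": {"increments": [[0, -0.0015, -0.0003, 0, -0.052], [0, -0.0016, -0.0002, 0, -0.052], [0, -0.0015, -0.0001, 0, -0.052], [0, -0.0016, 0.0, 0, -0.052], [0, -0.0015, 0.0001, 0, -0.052]]}}

```text
clock: 26.57
position: [0.4853, -0.1085, 0.0998]
ee_rot: [0.64, 0.3, -0.64, 0.3]
ft_force: [1.5, -0.8, -0.7]
grip_width: 0.002
```

```bash
python3 -c "
from h import *
force(5)"
```

```text
t 26.82 j7 -0.607 [ 0.4853 -0.1085  0.0999] jaw -39.6 [ 0.55 -0.73 -0.56]
mean f [ 0.86 -0.71 -0.38] torque ccw on tool N m 0.0267
```

>>> {"fn": "step_arm", "kwargs": {"increments": [[0, -0.0016, 0.0001, 0, -0.052], [0, -0.0015, 0.0002, 0, -0.052], [0, -0.0015, 0.0003, 0, -0.052], [0, -0.0015, 0.0004, 0, -0.052], [0, -0.0015, 0.0005, 0, -0.052]]}}

```text
clock: 27.23
position: [0.4777, -0.1071, 0.0999]
ee_rot: [0.674, 0.214, -0.674, 0.214]
ft_force: [1.1, -1.4, -1.0]
grip_width: -0.002
```

```bash
python3 -c "
from h import *
force(5)"
```

```text
t 27.48 j7 -0.861 [ 0.4777 -0.1071  0.0999] jaw -54.5 [ 1.38 -0.71 -1.28]
mean f [ 0.83 -0.13 -1.29] torque ccw on tool N m 0.0246
```

>>> {"fn": "step_arm", "kwargs": {"increments": [[0, -0.0015, 0.0005, 0, -0.052], [0, -0.0014, 0.0007, 0, -0.052], [0, -0.0014, 0.0007, 0, -0.052], [0, -0.0014, 0.0007, 0, -0.052], [0, -0.0013, 0.0008, 0, -0.052]]}}

```text
clock: 27.9
position: [0.4709, -0.1038, 0.1]
ee_rot: [0.696, 0.125, -0.696, 0.125]
ft_force: [1.8, -1.6, -0.7]
grip_width: -0.002
```

```bash
python3 -c "
from h import *
force(5);wing()"
```

```text
t 28.15 j7 -1.12 [ 0.4709 -0.1038  0.0999] jaw -69.4 [ 2.4  -2.32 -0.43]
mean f [ 2.04 -1.85 -1.04] torque ccw on tool N m 0.0806
wing p 0.61 294 [ 0.4862 -0.0774  0.1122] ang -159.3 0.0003123488111235626 [ 0.457 -0.091  0.105] [ 0.516 -0.065  0.12 ]
```

Torque jumped from 0.025 to 0.08 N m, so the screw is probably home. To confirm, I'll push a further 6°, which should add about 0.05 N m if it is.

>>> {"fn": "step_arm", "kwargs": {"increments": [[0, -0.0006, 0.0005, 0, -0.026], [0, -0.0006, 0.0005, 0, -0.026], [0, -0.0006, 0.0005, 0, -0.026], [0, -0.0006, 0.0005, 0, -0.026]]}}

```text
clock: 28.58
position: [0.4684, -0.1021, 0.0999]
ee_rot: [0.702, 0.089, -0.701, 0.089]
ft_force: [2.8, -3.7, -1.7]
grip_width: -0.004
```

```bash
python3 -c "
from h import *
force(5);wing()"
```

```text
t 28.83 j7 -1.227 [ 0.4684 -0.1019  0.0999] jaw -75.5 [ 3.4  -3.65 -1.33]
mean f [ 3.41 -3.23 -1.23] torque ccw on tool N m 0.1383
wing p 0.9 293 [ 0.4866 -0.0776  0.1129] ang -164.4 0.0002981369670298845 [ 0.457 -0.089  0.105] [ 0.515 -0.068  0.122]
```

Torque rose to 0.138 N m, as a stopped screw on the 0.5 N m/rad spring should. It is home, so I'll ease back along the arc, letting the wings follow, then lift away.

>>> {"fn": "step_arm", "kwargs": {"increments": [[0, 0.0006, -0.0005, 0, 0.026], [0, 0.0006, -0.0005, 0, 0.026], [0, 0.0006, -0.0005, 0, 0.026], [0, 0.0006, -0.0005, 0, 0.026], [0, 0.0013, -0.0008, 0, 0.052], [0, 0.0014, -0.0007, 0, 0.052], [0, 0.0014, -0.0007, 0, 0.052], [0, 0.0014, -0.0007, 0, 0.052], [0, 0.0015, -0.0005, 0, 0.052], [0, 0.0015, -0.0005, 0, 0.052], [0, 0.0015, -0.0004, 0, 0.052]]}}

```text
clock: 29.85
position: [0.4799, -0.1072, 0.0995]
ee_rot: [-0.661, -0.251, 0.662, -0.25]
ft_force: [0.1, 0.1, -0.4]
grip_width: -0.001
```

```bash
python3 -c "
from h import *
force(3);wing()"
```

```text
t 30.0 j7 -0.762 [ 0.4801 -0.1074  0.0996] jaw -48.7 [0.27 0.19 0.34]
mean f [-0.14 -0.09  0.21] torque ccw on tool N m -0.0033
wing p 0.55 318 [ 0.4861 -0.0776  0.1126] ang -152.5 0.0003252606759744107 [ 0.458 -0.097  0.105] [ 0.514 -0.062  0.121]
```

>>> {"fn": "step_arm", "kwargs": {"increments": [[0, 0.004, -0.006, 0, 0], [0, 0, 0, 0.01, 0], [0, 0, 0, 0.015, 0], [0, 0, 0, 0.02, 0], [0, 0, 0, 0.02, 0], [0, 0, 0, 0.02, 0], [0, 0, 0, 0.02, 0], [0, 0, 0, 0.02, 0], [0, -0.003, -0.02, 0.005, 0], [0, -0.006, -0.025, 0, 0], [0, -0.006, -0.025, 0, 0], [0, -0.006, -0.025, 0, 0]]}}

```text
clock: 31.1
position: [0.4633, -0.2101, 0.231]
ee_rot: [0.662, 0.249, -0.661, 0.25]
ft_force: [-0.2, 0.4, -0.1]
grip_width: 0.001
```

>>> {"fn": "step_arm", "kwargs": {"increments": [[0, -0.01, -0.025, 0, 0], [0, -0.01, -0.025, 0, 0], [0, -0.01, -0.025, 0, 0], [0, -0.01, -0.025, 0, 0], [0, -0.01, -0.025, 0, 0], [0, -0.01, -0.025, 0, 0], [0, -0.01, -0.025, 0, 0], [0, -0.01, -0.025, 0, 0], [0, -0.01, -0.025, 0, 0], [0, -0.01, -0.025, 0, 0], [0, 0, 0, 0, 0], [0, 0, 0, 0, 0]]}}

```text
clock: 32.1
position: [0.3624, -0.4603, 0.2303]
ee_rot: [-0.662, -0.248, 0.662, -0.248]
ft_force: [0.4, 0.4, 0.4]
grip_width: 0.0
```

Run:
```python
from h import *
st();b=wing();a=camera("top")
for q in("oil_bottle_c","slide_box_c","sample_jar_c"):
    for d in regions_of(a,q)[:1]: print(q,d["p"],np.median(pts(a,d["region"]),0).round(3))
A=cv2.resize(a["color"][180:310,310:440],(400,400),interpolation=2);B=cv2.resize(b["color"][100:240,330:470],(400,400),interpolation=2)
cv2.imwrite("pics/f.png",np.hstack([A,B])[:,:,::-1])
```

```text
t 32.1 j7 -0.012 [ 0.3624 -0.4603  0.2303] jaw -48.9 [0.37 0.41 0.43]
wing p 0.92 306 [ 0.4861 -0.0775  0.1127] ang -152.4 0.00032417826209044754 [ 0.458 -0.093  0.105] [ 0.514 -0.062  0.121]
oil_bottle_c 0.63 [ 0.525 -0.225  0.043]
slide_box_c 0.68 [0.568 0.037 0.034]
```

View pics/f.png

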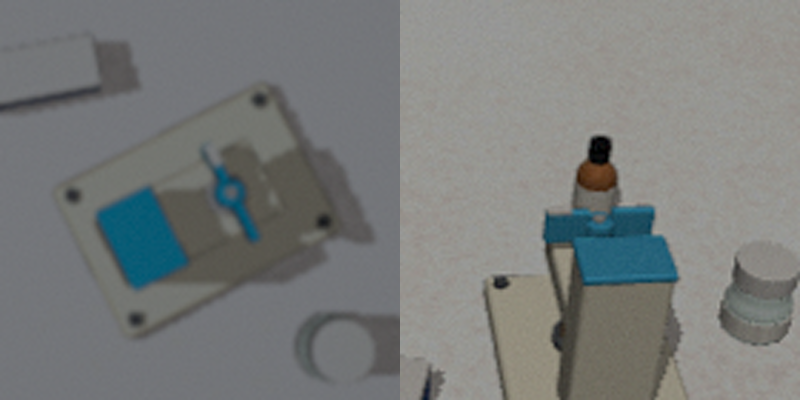

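The wings rest at about 27° world, in line with the press, and stay put after release. The bottle and slide box haven't moved, and in the picture the jar stands where it was (about 340,350). I'm handing in.

```bash
python3 -c "
from h import *
st();print(ticket.hand_in())"
```

```text
t 32.4 j7 -0.012 [ 0.3642 -0.4581  0.2301] jaw -48.6 [-0.56  0.34 -0.24]
the job is handed in; nothing more can be done
None
```

The wing screw is home on the specimen. I pushed its wings clockwise with the closed fingertips from the side, in three strokes of about 1.4 turns in total. I then eased back, lifted the hand clear and handed the job in at 32.4 s; hand-in gives no verdict.

- **Home:** during the last stroke the turning torque stayed at about 0.02 N m, then rose to 0.08. A further 6° took it to 0.14 N m, which matches the spring against a hard stop. The peak push averaged about 5 N.
- **Spring back:** when I let go, the wings sprang back about 12° and stayed at the same angle after the hand was away.
- **Bystanders:** the bottle and slide box measured within about 1 mm of where they started. The network missed the jar in the last top picture. By eye it stands where it was, in both views.
- **Disagreement:** my torque readings vary by about 0.02 N m. The torque put the final spring wind-up at about 16°, while the pictures showed 12°. I put that down to the force sensor and camera errors.

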